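Finish the condiment caddy and send it to the pass

TASK

Take the metal shaker out of the crock it stands in and stand it gently upright in the empty compartment of the wooden condiment caddy. Then lift the caddy by its handle, carry it level so that nothing in it topples, and set it down gently in the middle of the dark wooden serving riser, square with it; let go and only then ring the service bell by pressing its plunger right down. Leave both crocks and everything else on the table where they are.

Things in the scene. Friction and masses are not known exactly. Their poses are not given: they have to be found in the camera images.
- caddy: Open wooden caddy, about 0.45 kg, 200 mm along x, 170 mm along y; origin under its centre. Floor 6 mm thick, outer walls 6 mm thick and 42 mm high. A partition along x at y = 0, 14 mm thick, 50 mm high, makes two compartments 188 x 72 mm, centred at y = +43 and -43 mm, under a handle (see caddy_grip). The jar stands in the +y compartment; the -y one is empty.
- caddy_grip (a point): Centre of the caddy's handle, 99 mm above its underside; axes as the caddy's. The handle is a flat upright bar 14 mm thick (across y), 104 mm long (along x), from 83 to 115 mm above the underside, on two 18 mm wide uprights at x = +-43 mm.
- jar: Small lidded glass jar, 56 mm diameter, 60 mm high, 0.1 to 0.2 kg, standing loose in the caddy's +y compartment, within 35 to 60 mm of the caddy's middle towards its +x end. Origin at the centre of its underside, z up.
- shaker: Plain steel spice shaker with a domed top, 40 mm diameter (straight side up to 60 mm), 70 mm high, about 110 g. Stands loose on the floor of crock_a. Origin at the centre of its underside, z up.
- crock_a: White ceramic crock, 106 mm outside diameter, 95 mm high, wall 4 mm (98 mm inside diameter), floor 6 mm thick, 0.9 kg, loose. It holds the shaker. Origin at the centre of its underside.
- crock_b: A like crock that holds a squat spice tin (54 mm diameter, 26 mm high). Leave it alone. Origin at the centre of its underside. The two crocks stand side by side in either order.
- riser: Fixed serving riser of dark wood on steel feet: top 260 mm along its x, 230 mm along its y, 70 mm above the table. Origin on the table under its centre. Riser and caddy start on opposite sides, either way round.
- riser_top (a point): Centre of the riser's top face, 70 mm above the table; axes as the riser's.
- bell: Fixed steel service bell, a dome of 88 mm diameter at its base; origin on the table under its centre.
- plunger_top (a point): Top centre of the bell's plunger button (28 mm diameter), 66 mm above the table when up.
- plunger (a joint): Plunger travel in m: 0 up, 0.006 fully down (about 4 N); springs back up when let go.
- dip_bowl: Small white bowl, 96 mm diameter, 40 mm high; leave it alone. Origin under its centre.
- tin: Food tin, 74 mm diameter, 105 mm high; leave it alone. Origin under its centre.
- oil: Amber glass bottle, 70 mm diameter, 220 mm high; leave it alone. Origin under its centre.
- spare_jar: Larger lidded jar, 72 mm diameter, 90 mm high, on the table; leave it alone. Origin under its centre.
- spatula: Spatula lying on the table; leave it alone. Origin under its middle.
Not all that is in view belongs to the job. Leave any purple look-alike of the crock_a alone.

How it is judged (in metres and radians):
On the way, in this order (a step that is already met when the one before it is completed fails the run):
1. the shaker stands upright in the caddy's empty compartment, let go, the caddy still on the table (x of shaker in the frame of caddy between -0.09 and 0.09 m and y of shaker in the frame of caddy between -0.08 and -0.01 m and z of shaker in the frame of caddy between -0.005 and 0.022 m and angle between each of shaker, jar's own z axis and vertical below 0.2 rad and x of jar in the frame of caddy between -0.09 and 0.09 m and y of jar in the frame of caddy between 0.01 and 0.08 m and z of jar in the frame of caddy between -0.005 and 0.022 m and contact force between the fingers and shaker below 0.2 N and height (world z) of caddy below 0.01 m), for 0.2 s.
2. the caddy is lifted clear of the table, level, with the shaker and the jar upright in it (x of shaker in the frame of caddy between -0.09 and 0.09 m and y of shaker in the frame of caddy between -0.08 and -0.01 m and z of shaker in the frame of caddy between -0.005 and 0.022 m and angle between each of shaker, jar's own z axis and vertical below 0.2 rad and x of jar in the frame of caddy between -0.09 and 0.09 m and y of jar in the frame of caddy between 0.01 and 0.08 m and z of jar in the frame of caddy between -0.005 and 0.022 m and height (world z) of caddy above 0.04 m), for 0.2 s.
3. the caddy stands in the middle of the riser, square with it and let go (x of caddy in the frame of riser_top between -0.03 and 0.03 m and y of caddy in the frame of riser_top between -0.03 and 0.03 m and z of caddy in the frame of riser_top between -0.006 and 0.008 m and angle between the x axis of caddy and the x axis of riser, either way round below 0.17 rad and angle between caddy's own z axis and vertical below 0.05 rad and x of shaker in the frame of caddy between -0.09 and 0.09 m and y of shaker in the frame of caddy between -0.08 and -0.01 m and z of shaker in the frame of caddy between -0.005 and 0.022 m and angle between each of shaker, jar's own z axis and vertical below 0.2 rad and x of jar in the frame of caddy between -0.09 and 0.09 m and y of jar in the frame of caddy between 0.01 and 0.08 m and z of jar in the frame of caddy between -0.005 and 0.022 m and contact force between the fingers and caddy below 0.2 N), for 0.2 s.
4. the bell's plunger is pressed down (value of joint plunger above 0.004 m), for 0.04 s.
At the end, for the whole second after the job is handed in: Caddy at rest on the riser, released, centre within 30 mm of the riser's along each riser axis, within 0.17 rad of square; shaker upright in its -y and jar in its +y compartment (0.2 rad); plunger up (under 2 mm); crocks (upright) and all bystanders within 50 mm of their starts (all of step 3 and linear speed of caddy below 0.02 m/s and linear speed of each of shaker, jar below 0.03 m/s and value of joint plunger below 0.002 m and distance of each of crock_a, crock_b, dip_bowl, tin, oil, spare_jar, spatula from where it was at the start of the episode below 0.05 m and angle between each of crock_a, crock_b's own z axis and vertical below 0.1 rad); the robot touches nothing.
It fails at once if the caddy is tipped more than 0.2 rad from level (angle between caddy's own z axis and vertical above 0.2 rad).
It fails at once if the bell is rung (plunger beyond 3 mm) before the caddy is on the riser (value of joint plunger above 0.003 m and distance between caddy and riser_top above 0.06 m).
It fails at once if the caddy is dropped or slammed on the riser (faster than 0.35 m/s in the last 20 mm) (distance between caddy and riser_top below 0.08 m and z of caddy in the frame of riser_top below 0.02 m and linear speed of caddy above 0.35 m/s).
It fails at once if the shaker is dropped or slammed into the caddy (faster than 0.5 m/s in the last 25 mm) (horizontal distance between shaker and caddy below 0.1 m and z of shaker in the frame of caddy below 0.031 m and height (world z) of caddy below 0.01 m and linear speed of shaker above 0.5 m/s).
It fails at once if a crock or a bystander is shifted more than 50 mm, or a crock is tipped beyond 0.35 rad (distance of any of crock_a, crock_b, dip_bowl, tin, oil, spare_jar, spatula from where it was at the start of the episode above 0.05 m or angle between any of crock_a, crock_b's own z axis and vertical above 0.35 rad).
It also fails if it takes over 72 s, if anything falls off the work surface, if the arm or the gripper's body presses on something with over 40 N, if the wrist force passes 120 N, or if a joint passes its speed limit or range.

ROBOT

A 6-joint arm with a two-finger parallel gripper is mounted at the origin on the work surface. World frame = base frame: x ahead of the robot, y to its left, z up, the work surface at z = 0. Lengths are in mm, angles in rad, forces in N, time in s.
With the tool pointing down it reaches from about 300 to 1000 mm from the base axis. Payload 5.1 kg.
Tool frame: the origin (TCP) lies at the very end of the fingers, on their centre line; the grasp point (between the pads) lies 19 mm behind it; z points along the fingers, y is the direction in which the jaws open and shut (so a half turn about z gives the same grasp; the last joint's range is limited). The gripper opens to 95 mm and grips with 3 to 60 N. Pads are 20 mm wide; open, the fingers measure 119 mm over their backs; the gripper's body (75 mm by 180 mm) begins 59 mm behind the grasp point.
Start: joints at [-1.238, 0.124, 1.65, -0, 1.367, -0.083], TCP at [262.517, -594.617, 214.656] pointing down, gripper open.
Joint ranges: [-2.61, 2.61], [-1.02, 2.33], [0.03, 2.71], [-1.35, 4.49], [0.32, 2.68], [-2.91, 2.91]. Speed limits (rad/s): [2.57, 2.57, 3.14, 3.14, 3.14, 3.14].

INTERFACE

Orientations are given as a unit quaternion [w, x, y, z].
In Python, from bench import robot gives the robot as it stands.
- The arm moves only by the shell command python3 -m inch 'ROWS'. ROWS is JSON, a list of rows, each a list of 3 entries, a list of its own where there are three numbers: the gripper command: -1 is fully open, 1 is shut, values between are in proportion, then the shift along the tool's x, y, z in cm, then the turn about the tool's z in degrees. In form: [[fingers, [x, y, z], spin], ...]. A call has exactly 5 rows; each row is the pose to reach, as a shift and turn from the pose commanded when the call began, along the tool's axes at that moment; what a row does not reach only later rows make up. A row lasts 1/10 s, in which the tool goes at most 50 mm and 8.59 degrees, less where a joint would pass 70% of its speed; a pose out of reach is approached as far as the arm can. A call with a gripper value outside its range is refused whole. The fingers move at their own pace and stop on an object; the grip force is fixed at half the most. Time passes only in rows, so rows that repeat a pose let the fingers close, or fill a call up. It gives the time, the measured TCP pose, the force and the opening at its end, in the units of the state.
- robot.get_state(): the state, without advancing time (a new reading comes with each control period).
- robot.capture(name): name is "scene" or "top"; returns the picture (420x560x3 uint8, red, green, blue); there is no depth.
- robot.calibration(name): a dict with "fx", "fy", "cx", "cy" (pixels), "extrinsics" (4x4, takes a point from world to camera coordinates). Camera axes: x right, y down, z forward; pixel columns grow to the right and rows downward; lengths in mm; the calibration is good to about 2 mm. A picture is of the moment at which its call begins. calibration takes no time and is no camera call.
- robot.job_done(): hands the job in, once; it reports no verdict.
The state is a dict: "time_s": time; "joint_pos": joint angles; "joint_vel": joint speeds; "joint_torque": joint torques, N m; "ee_pos": TCP position; "tool_rot": TCP orientation; "wrist_force": force on the tool from outside, world axes, zero at the start; "moment": the same for the moment, N m; "finger_gap": opening from 0.0 (shut) to 1.0 (fully open).
Only numpy, scipy, OpenCV 4.12 (cv2) and the standard library are available. Lean on these libraries where they do the work, as an engineer would, in place of code of your own. Each camera call takes 0.05 s, during which the arm holds its last target.

## Working session

There is one attempt and no reset: what is moved stays moved. The work goes in short steps, Python scripts to look and compute and a shell command to move; the robot and the scene stay as the last step left them, time stands still between calls to the robot, and variables do not carry over. Pictures are saved under pics/ and viewed, and the job is handed in when it is done.

```bash
ls; mkdir -p pics; python3 - <<'E'
from bench import robot
import cv2
print(robot.get_state())
for n in("scene","top"):
    im=robot.capture(n); cv2.imwrite(f"pics/{n}0.png",im[:,:,::-1]); print(robot.calibration(n))
E
```

```text
pics
{'time_s': 0.0, 'joint_pos': array([-1.23760203e+00,  1.24483381e-01,  1.65167547e+00, -2.29280024e-05,
        1.36749435e+00, -8.26059833e-02]), 'joint_vel': array([ 6.15135633e-06, -7.71163932e-04,  2.14181293e-04,  2.44329348e-03,
        1.17698739e-03,  5.41029352e-04]), 'joint_torque': array([-1.78604125e-03, -4.17601275e+01, -3.59937000e+01,  7.73400511e-02,
        4.93523385e-02, -1.67945809e-04]), 'ee_pos': array([ 262.30156362, -594.02007898,  213.40024515]), 'tool_rot': array([-1.02079313e-03,  9.78465495e-01,  2.06407882e-01, -1.39887132e-04]), 'wrist_force': array([-0.1480367 , -0.63324559, -1.07028094]), 'moment': array([ 0.03358285, -0.00264145, -0.03024263]), 'finger_gap': 0.9964249096399658}
{'fx': 385.2772195939795, 'fy': 385.2772195939795, 'cx': 278.129506461295, 'cy': 212.46261432187148, 'extrinsics': array([[ 1.22872971e-01,  9.92123524e-01,  2.43546048e-02,
        -8.29312400e+01],
       [ 5.94299621e-01, -5.39049495e-02, -8.02435179e-01,
        -2.33999270e+02],
       [-7.94801984e-01,  1.13071527e-01, -5.96242096e-01,
         1.46658111e+03],
       [ 0.00000000e+00,  0.00000000e+00,  0.00000000e+00,
         1.00000000e+00]])}
{'fx': 421.1287756276985, 'fy': 421.1287756276985, 'cx': 283.62716606541636, 'cy': 205.07415788521357, 'extrinsics': array([[-4.01983330e-02, -9.99190093e-01, -1.80309067e-03,
         2.57801023e+01],
       [-9.76034202e-01,  3.96528775e-02, -2.13974032e-01,
         5.34251273e+02],
       [ 2.13872230e-01, -6.84152120e-03, -9.76837685e-01,
         9.61671932e+02],
       [ 0.00000000e+00,  0.00000000e+00,  0.00000000e+00,
         1.00000000e+00]])}
```

View pics/scene0.png

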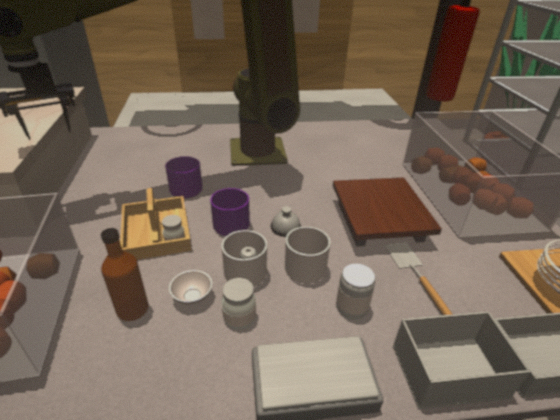

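View pics/top0.png

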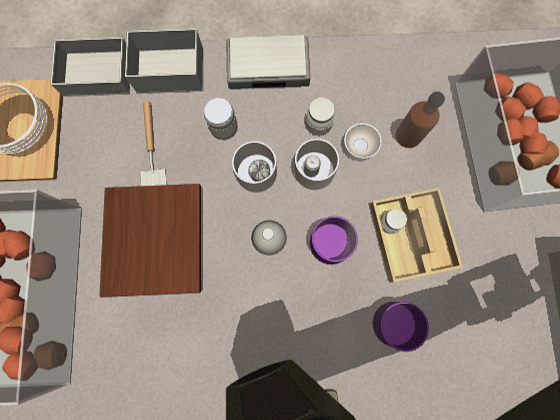

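Two white crocks in the top view, at about (254,163) and (316,162). The purple ones, at (333,240) and (402,325), are decoys. I'll enlarge the crocks and the caddy.

```bash
python3 - <<'E'
import cv2
im=cv2.imread("pics/top0.png")
c=cv2.resize(im[85:295,215:475],None,fx=3,fy=2.85,interpolation=cv2.INTER_CUBIC)
c=cv2.resize(im[90:290,215:475],(780,600),interpolation=cv2.INTER_CUBIC); cv2.imwrite("pics/c1.png",c)
im=cv2.imread("pics/scene0.png")
c=cv2.resize(im[150:330,90:330],(800,600),interpolation=cv2.INTER_CUBIC); cv2.imwrite("pics/c2.png",c)
E
```

```text
(no output)
```

View pics/c1.png

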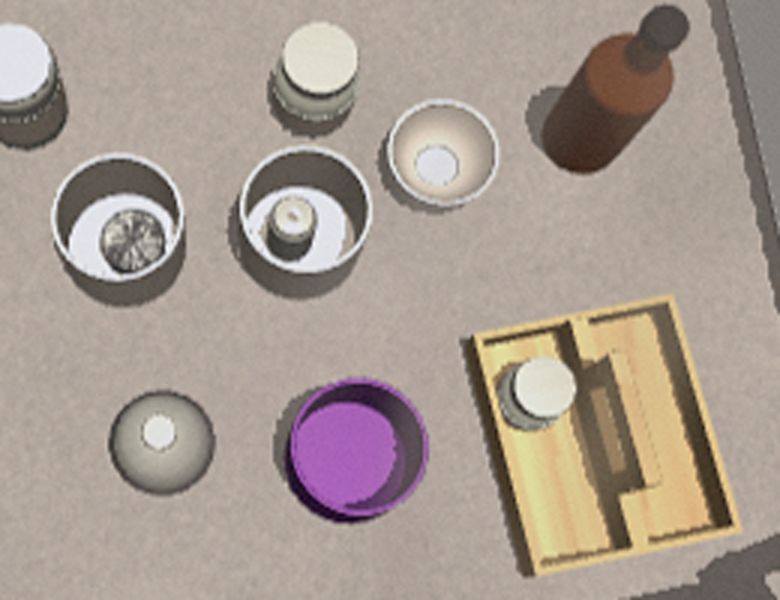

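View pics/c2.png

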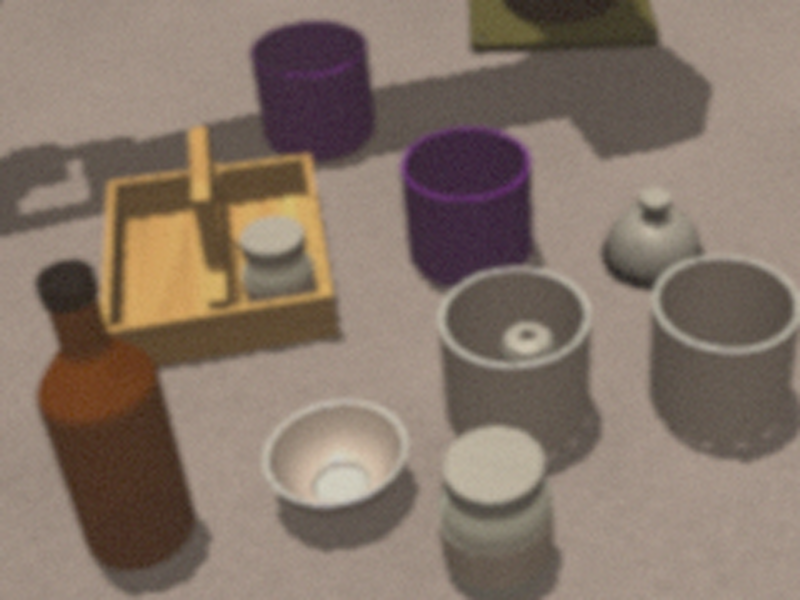

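The left crock (crop 118,215) holds the patterned squat tin, so it is crock_b. The right one (crop 305,208) holds the slim domed steel shaker (crop 293,218), so it is crock_a. The jar sits on the world +y, +x side of the caddy, so caddy axes are roughly the world axes. Next I'll measure.

```bash
cat > h.py <<'E'
import numpy as np
from bench import robot
def bp(n,u,v,z):
    c=robot.calibration(n);E=c["extrinsics"];R,t=E[:3,:3],E[:3,3]
    d=R.T@np.array([(u-c["cx"])/c["fx"],(v-c["cy"])/c["fy"],1]);o=-R.T@t
    return o+d*(z-o[2])/d[2]
def pj(n,p):
    c=robot.calibration(n);E=c["extrinsics"];q=E[:3,:3]@np.array(p,float)+E[:3,3]
    return np.array([c["fx"]*q[0]/q[2]+c["cx"],c["fy"]*q[1]/q[2]+c["cy"]])
def ct(x,y): return 215+x/3,90+y/3
def cs(x,y): return 90+x*.3,150+y*.3
E
python3 - <<'E'
from h import *
np.set_printoptions(precision=1,suppress=True)
P=[bp("top",*ct(*p),42) for p in [(475,335),(672,298),(740,530),(530,575)]]
print("caddy",P,np.mean(P,0)); 
for i in range(4): d=P[(i+1)%4]-P[i]; print(np.linalg.norm(d),np.degrees(np.arctan2(d[1],d[0])))
S=[bp("scene",*cs(*p),42) for p in [(108,183),(310,156),(333,308)]]
print("sc",S,(S[0]+S[2])/2)
print("shk top",bp("top",*ct(293,217),74),bp("scene",*cs(527,338),76))
print("crockA rim",bp("top",*ct(306,208),95), bp("scene",*cs(515,317),95))
print("crockB rim",bp("top",*ct(118,218),95), bp("scene",*cs(726,306),95))
print("plunger",bp("top",*ct(158,432),66),bp("scene",*cs(655,200),66))
R=[bp("top",*p,70) for p in [(104,187),(200,184),(201,293),(100,296)]]
print("riser",R,np.mean(R,0))
for i in range(4): d=R[(i+1)%4]-R[i]; print(np.linalg.norm(d),np.degrees(np.arctan2(d[1],d[0])))
print("jar",bp("top",*ct(546,388),60),bp("scene",*cs(273,238),60))
print("dip,spare,oil top",bp("top",*ct(443,152),40),bp("top",*ct(319,58),90),bp("top",*ct(664,30),220))
for n in("top","scene"):
    E=robot.calibration(n)["extrinsics"];print(-E[:3,:3].T@E[:3,3])
E
```

```text
caddy [array([ 537.9, -217. ,   42. ]), array([ 562.6, -382.2,   42. ]), array([ 371.1, -413.5,   42. ]), array([ 342.7, -243.7,   42. ])] [ 453.6 -314.1   42. ]
167.0443716564499 -81.51266895308677
194.0437811533765 -170.7260432342714
172.1730672280563 99.47784514876392
197.0169246782343 7.778016048228552
sc [array([ 377. , -410.4,   42. ]), array([ 350.7, -243.4,   42. ]), array([ 558.6, -211.4,   42. ])] [ 467.8 -310.9   42. ]
shk top [634.9 -70.7  74. ] [643.5 -68.8  76. ]
crockA rim [635.2 -79.7  95. ] [642.1 -76.6  95. ]
crockB rim [632.9  70.   95. ] [644.6  71.7  95. ]
plunger [464.6  44.8  66. ] [475.7  46.1  66. ]
riser [array([594.5, 436.1,  70. ]), array([592.5, 204.3,  70. ]), array([334.1, 201.4,  70. ]), array([336.7, 432.1,  70. ])] [464.5 318.5  70. ]
231.8224771066374 -90.47742584225897
258.4368183391158 -179.36299687811757
230.69725124565736 89.3621651320001
257.8154822392612 0.8900144511866246
jar [ 488.4 -265.9   60. ] [ 490.7 -259.7   60. ]
dip,spare,oil top [ 698.5 -204.    40. ] [765.5 -98.2  90. ] [ 716.3 -330.8  220. ]
[ 316.8   11.2 1053.8]
[1314.9  -96.2  688.7]
```

```bash
python3 - <<'E'
import cv2
im=cv2.imread("pics/top0.png")
cv2.imwrite("pics/c3.png",cv2.resize(im[140:190,290:340],(600,600),interpolation=cv2.INTER_CUBIC))
cv2.imwrite("pics/c4.png",cv2.resize(im[175:310,80:230],(660,594),interpolation=cv2.INTER_CUBIC))
E
```

```text
(no output)
```

View pics/c3.png

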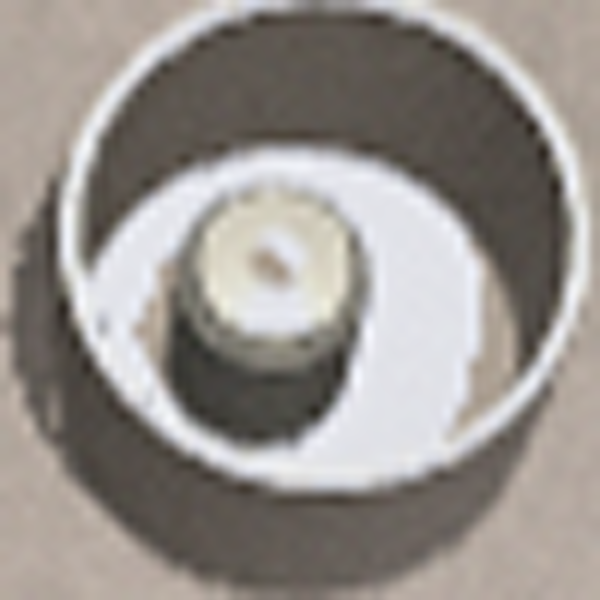

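View pics/c4.png

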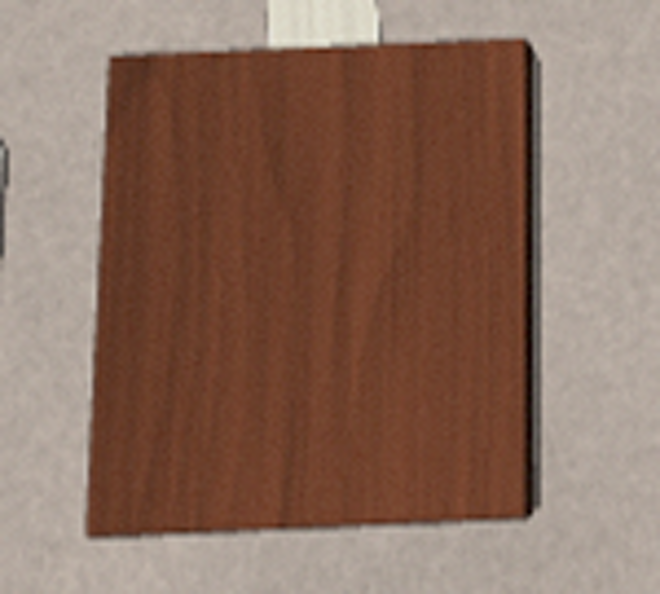

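```bash
python3 - <<'E'
from h import *
from scipy.spatial.transform import Rotation as Ro
import cv2
s=robot.get_state();q=s["tool_rot"];R=Ro.from_quat([q[1],q[2],q[3],q[0]]).as_matrix();p=s["ee_pos"]
print(R)
im=cv2.imread("pics/scene0.png");im=cv2.resize(im,None,fx=6,fy=6,interpolation=cv2.INTER_CUBIC)
for off in ([0,0,0],[0,47.5,0],[0,-47.5,0],[0,0,-78],[0,59.5,0],[0,-59.5,0]):
    w=p+R@np.array(off);u=pj("scene",w);print(w,u)
    cv2.circle(im,tuple(int(x) for x in (u+.5)*6),5,(0,0,255),-1)
for w in ([100,100,0],[100,-100,0],[0,0,0]): print(pj("scene",w))
cv2.imwrite("pics/f1.png",im[300:860,0:600])
cv2.imwrite("pics/f2.png",cv2.resize(im[600:1200,1200:2000],(800,600)))
E
```

```text
[[ 9.14794380e-01  4.03919353e-01 -6.30848451e-04]
 [ 4.03919819e-01 -9.14792632e-01  1.79461907e-03]
 [ 1.47785861e-04 -1.89651964e-03 -9.99998191e-01]]
[ 262.32350054 -594.07543364  213.50003261] [ 48.14905928 133.71415747]
[ 281.50966981 -637.52808365  213.40994793] [ 28.66988579 137.29805167]
[ 243.13733126 -550.62278363  213.59011729] [ 66.90535152 130.26326326]
[ 262.37270672 -594.21541393  291.49989148] [ 38.2896244  106.41281153]
[ 286.35670205 -648.50559524  213.38718969] [ 23.6294626 138.2254187]
[ 238.29029903 -539.64527204  213.61287553] [ 71.53416235 129.41162711]
[286.00042603 162.88165559]
[230.56295739 165.08578747]
[256.3431099  150.98999094]
```

View pics/f1.png

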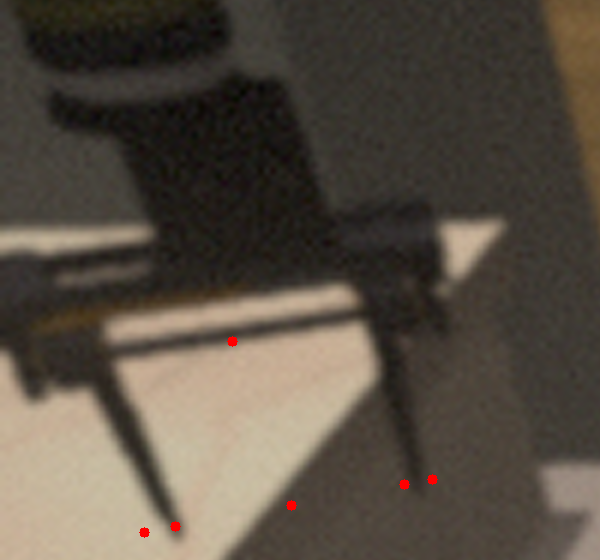

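The scene camera places the fingertips within about 1 px of where they appear. The two views differ by about 8 mm in x, so I'll take a value between them and check near contact. First a helper that turns a target pose into tool-frame shifts.

```bash
cat >> h.py <<'E'
from scipy.spatial.transform import Rotation as Ro
def go(x,y,z,jaw=None):
    "needed shift (tool axes, cm) and spin (deg) to TCP target; jaw = wanted world yaw of tool y, deg"
    s=robot.get_state();q=s["tool_rot"];R=Ro.from_quat([q[1],q[2],q[3],q[0]]).as_matrix()
    d=R.T@(np.array([x,y,z])-s["ee_pos"])/10
    yw=np.degrees(np.arctan2(R[1,1],R[0,1]))
    sp=0 if jaw is None else -((jaw-yw+180)%360-180)
    print("shift",d.round(2),"spin",round(sp,1),"| pos",s["ee_pos"].round(1),"jaw",round(yw,1),"gap",round(s["finger_gap"]*95,1),"F",s["wrist_force"].round(1),"t",round(s["time_s"],2))
E
python3 - <<'E'
from h import *
np.set_printoptions(precision=1,suppress=True)
print(bp("top",290+272/12-.5,140+267/12-.5,76),bp("top",290+326/12-.5,140+243/12-.5,95))
for f in (0,): print(pj("scene",[639,-70,76]),pj("top",[639,-70,76]))
go(639,-70,240,8.8)
E
```

```text
[635.8 -69.4  76. ] [634.2 -78.8  95. ]
[247.5 250.1] [312.4 160.5]
shift [ 55.6 -32.7  -2.6] spin -75.0 | pos [ 262.3 -594.1  213.5] jaw -66.2 gap 94.9 F [-0.2  0.6 -0.2] t 0.1
```

```bash
python3 -m inch '[[0.1,[4,-2.3,-0.6],0],[0.1,[8,-4.6,-1.2],0],[0.1,[12,-6.9,-1.8],0],[0.1,[16,-9.2,-2.6],0],[0.1,[20,-11.5,-2.6],0]]'
python3 -m inch '[[0.1,[4,-2.3,0],0],[0.1,[8,-4.6,0],0],[0.1,[12,-6.9,0],0],[0.1,[16,-9.2,0],0],[0.1,[20,-11.5,0],0]]'
python3 -m inch '[[0.1,[0,0,0],-8],[0.1,[0,0,0],-16],[0.1,[0,0,0],-24],[0.1,[0,0,0],-32],[0.1,[0,0,0],-40]]'
python3 -m inch '[[0.1,[0,0,0],-8],[0.1,[0,0,0],-16],[0.1,[0,0,0],-24],[0.1,[0,0,0],-32],[0.1,[0,0,0],-35]]'
python3 -c 'from h import *;go(639,-70,150,8.8)'
```

```text
time_s: 0.6
ee_pos: [400.0, -407.4, 241.6]
tool_rot: [0.001, 0.979, 0.206, 0.0]
wrist_force: [0.2, -0.9, -0.3]
finger_gap: 0.639
time_s: 1.1
ee_pos: [536.1, -220.8, 240.2]
tool_rot: [-0.0, 0.978, 0.206, -0.0]
wrist_force: [0.8, -0.3, 1.0]
finger_gap: 0.45
time_s: 1.6
ee_pos: [535.3, -222.4, 240.0]
tool_rot: [-0.0, 0.847, 0.531, -0.0]
wrist_force: [-0.5, 0.5, 0.3]
finger_gap: 0.455
time_s: 2.1
ee_pos: [535.2, -222.5, 240.0]
tool_rot: [-0.001, 0.649, 0.761, -0.0]
wrist_force: [-0.1, 0.2, -0.1]
finger_gap: 0.448
shift [13.43 12.65  8.99] spin 0.2 | pos [ 535.2 -222.5  240. ] jaw 9.0 gap 42.5 F [-0.1  0.2 -0.1] t 2.1
```

```bash
python3 -m inch '[[-0.1,[3.3,3.1,0],0],[-0.1,[6.7,6.3,0],0],[-0.1,[10,9.4,0],0],[-0.1,[13.4,12.6,0],0],[-0.1,[13.4,12.6,0],0]]'
python3 -m inch '[[-0.1,[0,0,3],0],[-0.1,[0,0,6],0],[-0.1,[0,0,9],0],[-0.1,[0,0,11],0],[-0.1,[0,0,11],0]]'
python3 - <<'E'
from h import *
import cv2
go(639,-70,38,8.8)
s=robot.get_state();q=s["tool_rot"];R=Ro.from_quat([q[1],q[2],q[3],q[0]]).as_matrix();p=s["ee_pos"]
for n,(u0,v0,k) in {"scene":(190,160,6),"top":(260,100,6)}.items():
    im=robot.capture(n)[:,:,::-1]; c=cv2.resize(im[v0:v0+100,u0:u0+110],None,fx=k,fy=k,interpolation=cv2.INTER_CUBIC)
    g=s["finger_gap"]*47.5
    for off in ([0,g,0],[0,-g,0],[0,g+12,0],[0,-g-12,0]):
        u=pj(n,p+R@np.array(off)); cv2.circle(c,(int((u[0]-u0+.5)*k),int((u[1]-v0+.5)*k)),3,(0,0,255),-1)
    cv2.imwrite(f"pics/g_{n}.png",c)
E
```

```text
time_s: 2.6
ee_pos: [641.1, -66.4, 239.7]
tool_rot: [-0.001, 0.649, 0.761, 0.0]
wrist_force: [-0.1, -0.2, -0.5]
finger_gap: 0.551
time_s: 3.1
ee_pos: [636.2, -70.8, 125.7]
tool_rot: [-0.004, 0.651, 0.759, -0.002]
wrist_force: [-0.5, 0.6, 0.1]
finger_gap: 0.55
shift [0.01 0.36 8.77] spin 0.0 | pos [636.2 -70.8 125.7] jaw 8.8 gap 52.2 F [-0.5  0.6  0.1] t 3.1
```

View pics/g_scene.png

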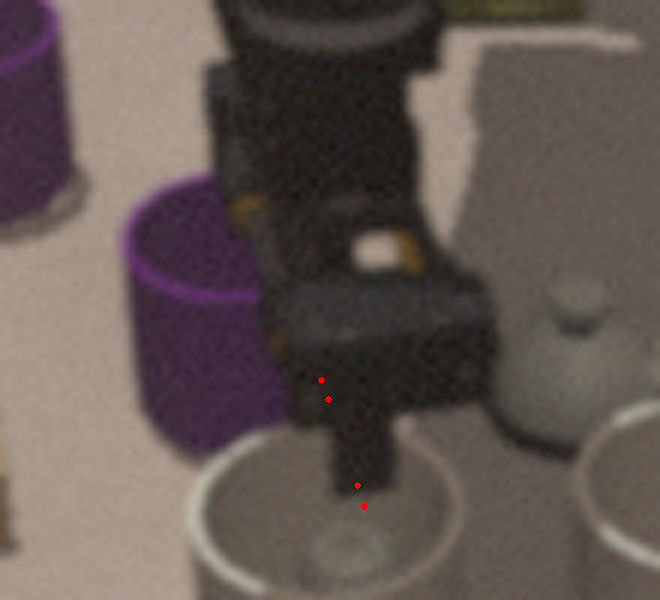

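View pics/g_top.png

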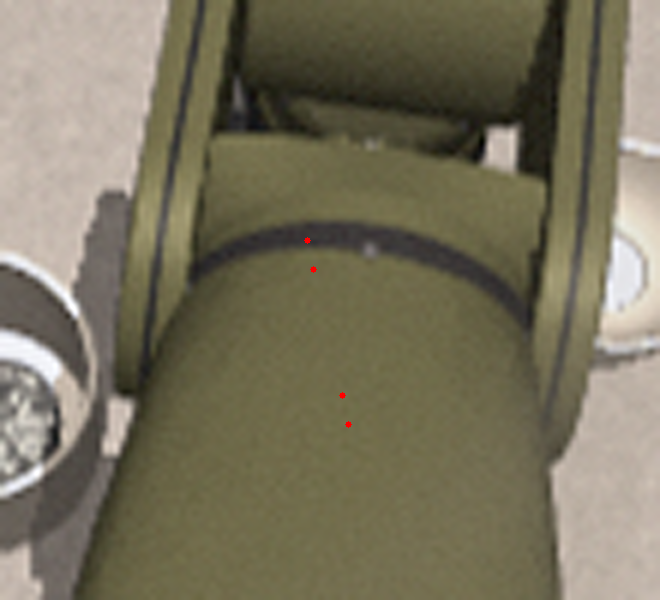

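```bash
python3 -m inch '[[-0.1,[0,0,1],0],[-0.1,[0,0.1,2],0],[-0.1,[0,0.1,3],0],[-0.1,[0,0.1,4],0],[-0.1,[0,0.1,4],0]]'
python3 -c 'from h import *;go(638.5,-69.5,38,8.8)'
```

```text
time_s: 3.7
ee_pos: [639.0, -70.4, 88.1]
tool_rot: [-0.002, 0.651, 0.759, -0.001]
wrist_force: [-1.4, 0.3, 0.1]
finger_gap: 0.546
shift [ 0.09 -0.02  5.01] spin 0.0 | pos [639.  -70.4  88.1] jaw 8.8 gap 51.9 F [-1.4  0.3  0.1] t 3.7
```

```bash
python3 -m inch '[[-0.1,[0,0,0.5],0],[-0.1,[0,0,1],0],[-0.1,[0,0,1.5],0],[-0.1,[0,0,2],0],[-0.1,[0,0,2],0]]'
python3 -c 'from h import *;go(638.5,-69.5,38,8.8)'
```

```text
time_s: 4.2
ee_pos: [639.8, -70.6, 69.6]
tool_rot: [-0.001, 0.651, 0.759, -0.0]
wrist_force: [0.0, -0.3, -0.4]
finger_gap: 0.553
shift [ 0.13 -0.11  3.16] spin 0.0 | pos [639.8 -70.6  69.6] jaw 8.8 gap 52.5 F [ 0.  -0.3 -0.4] t 4.2
```

```bash
python3 -m inch '[[-0.1,[0.1,-0.1,0.8],0],[-0.1,[0.1,-0.1,1.6],0],[-0.1,[0.1,-0.1,2.4],0],[-0.1,[0.1,-0.1,3.1],0],[-0.1,[0.1,-0.1,3.1],0]]'
python3 -c 'from h import *;go(638.5,-69.5,38,8.8)'
```

```text
time_s: 4.7
ee_pos: [638.2, -69.7, 37.8]
tool_rot: [-0.001, 0.651, 0.759, -0.001]
wrist_force: [0.2, 0.1, 0.5]
finger_gap: 0.551
shift [ 0.02  0.04 -0.02] spin 0.0 | pos [638.2 -69.7  37.8] jaw 8.8 gap 52.3 F [0.2 0.1 0.5] t 4.7
```

Down with no contact. Closing now.

```bash
python3 -m inch '[[0,[0,0,0],0],[0.2,[0,0,0],0],[0.4,[0,0,0],0],[1,[0,0,0],0],[1,[0,0,0],0]]'
python3 -m inch '[[1,[0,0,0],0],[1,[0,0,0],0],[1,[0,0,0],0],[1,[0,0,-0.5],0],[1,[0,0,-1],0]]'
```

```text
time_s: 5.2
ee_pos: [639.6, -70.0, 40.2]
tool_rot: [0.0, 0.651, 0.759, 0.0]
wrist_force: [-0.6, 0.4, 1.7]
finger_gap: 0.408
time_s: 5.7
ee_pos: [638.8, -69.8, 49.2]
tool_rot: [-0.001, 0.651, 0.759, -0.0]
wrist_force: [-0.1, 0.1, -1.4]
finger_gap: 0.412
```

```bash
python3 -m inch '[[1,[0,0,-1.5],0],[1,[0,0,-3.5],0],[1,[0,0,-6],0],[1,[0,0,-9],0],[1,[0,0,-12],0]]'
python3 -m inch '[[1,[0,0,-2],0],[1,[0,0,-2],0],[1,[0,0,-2],0],[1,[0,0,-2],0],[1,[0,0,-2],0]]'
python3 - <<'E'
from h import *
import cv2
im=robot.capture("scene")[:,:,::-1];cv2.imwrite("pics/l1.png",cv2.resize(im[120:300,100:340],(800,600),interpolation=cv2.INTER_CUBIC))
go(400,-370,195,8.8)
E
```

```text
time_s: 6.2
ee_pos: [639.2, -69.9, 171.6]
tool_rot: [0.0, 0.651, 0.759, 0.0]
wrist_force: [0.1, -0.1, -1.4]
finger_gap: 0.41
time_s: 6.7
ee_pos: [638.2, -69.7, 187.4]
tool_rot: [-0.002, 0.651, 0.759, -0.001]
wrist_force: [-0.2, 0.2, -1.1]
finger_gap: 0.416
shift [-26.01 -28.17  -0.68] spin 0.0 | pos [638.4 -69.7 187.7] jaw 8.8 gap 38.9 F [ 0.2 -0.4 -1. ] t 6.75
```

View pics/l1.png

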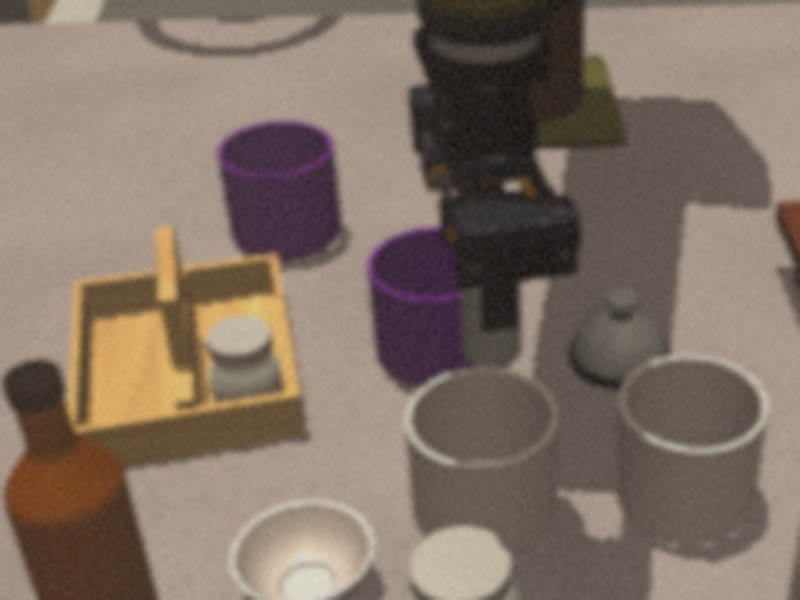

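```bash
python3 - <<'E'
import cv2
im=cv2.imread("pics/scene0.png")
cv2.imwrite("pics/c5.png",cv2.resize(im[180:265,110:200],(720,680))[:600] if 0 else cv2.resize(im[182:262,112:198],(645,600),interpolation=cv2.INTER_CUBIC))
im=cv2.imread("pics/top0.png")
cv2.imwrite("pics/c6.png",cv2.resize(im[183:288,368:468],(571,600),interpolation=cv2.INTER_CUBIC))
E
```

```text
(no output)
```

View pics/c5.png

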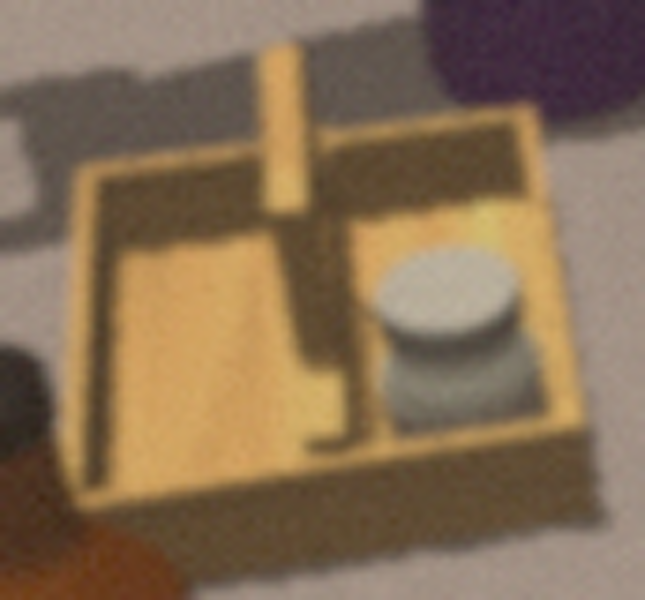

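View pics/c6.png

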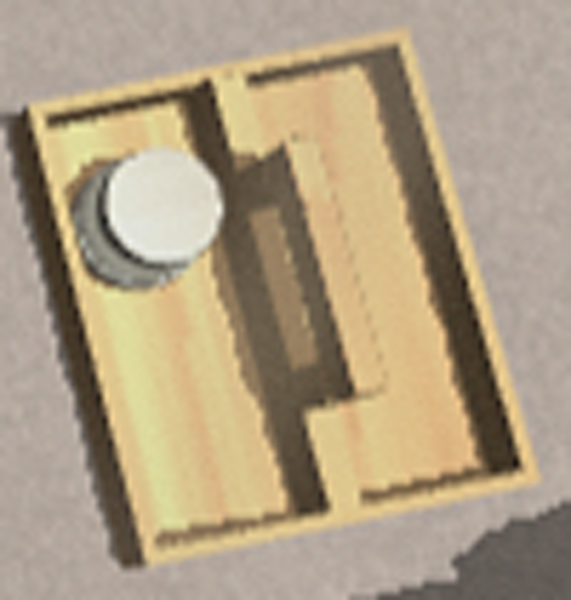

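```bash
python3 - <<'E'
from h import *
from scipy.optimize import least_squares
S=[((583,425),(100,85,42)),((538,105),(-100,85,42)),((77,168),(-100,-85,42)),((75,507),(100,-85,42)),((260,47),(-52,-7,115)),((300,43),(-52,7,115)),((606,522),(100,85,0))]
T=[((28,107),(100,85,42)),((408,28),(100,-85,42)),((540,480),(-100,-85,42)),((145,567),(-100,85,42)),((292,138),(52,7,115)),((384,392),(-52,-7,115)),((355,400),(-52,7,115))]
obs=[("scene",112+u/7.5-.5,182+v/7.5-.5,m) for (u,v),m in S]+[("top",368+u/5.71-.5,183+v/5.71-.5,m) for (u,v),m in T]
def res(p,o):
    c,s=np.cos(p[2]),np.sin(p[2]);r=[]
    for n,u,v,m in o:
        q=pj(n,[p[0]+c*m[0]-s*m[1],p[1]+s*m[0]+c*m[1],m[2]]);r+=[q[0]-u,q[1]-v]
    return np.array(r)
for k in ("scene","top","both"):
    o=[a for a in obs if k in(a[0],"both")]
    f=least_squares(res,[455,-312,.15],args=(o,),loss="soft_l1");print(k,f.x[:2].round(1),np.degrees(f.x[2]).round(2));print(res(f.x,o).reshape(-1,2).round(1).tolist())
E
```

```text
scene [ 457.3 -311.8] 9.47
[[1.0, -0.0], [-0.4, 0.2], [0.3, 0.1], [-1.5, 0.6], [0.2, -0.1], [0.3, -0.2], [-0.3, -0.8]]
top [ 454.7 -314.6] 9.16
[[-0.0, -0.3], [-0.0, 0.2], [0.1, 0.7], [0.0, -0.1], [-1.4, 0.6], [1.0, -0.4], [0.0, -0.6]]
both [ 455.1 -313.6] 9.25
[[0.2, -0.4], [-0.9, -0.2], [-0.0, -0.3], [-2.2, 0.0], [-0.3, -0.5], [-0.2, -0.6], [-1.1, -1.2], [-0.5, -0.4], [-0.5, 0.0], [-0.3, 0.5], [-0.3, -0.2], [-1.9, 0.4], [0.6, -0.6], [-0.4, -0.7]]
```

The joint fit puts the caddy at (456,-313) with yaw 9.2°, and the two views agree to about 3 mm. Carrying the shaker over.

```bash
python3 -c 'from h import *;go(414.3,-368.7,195,9.2)'
python3 -m inch '[[1,[-2.5,-2.2,0],0],[1,[-6,-5,0],0],[1,[-9.5,-8,0],0],[1,[-13,-11,0],0],[1,[-16,-13.5,0],0]]'
python3 -m inch '[[1,[-3,-3,0],0],[1,[-6,-6.4,0],0],[1,[-8.6,-10],0],[1,[-10,-13,0],0],[1,[-10,-13,0],0]]' ; python3 -c 'from h import *;go(414.3,-368.7,195,9.2)'
```

```text
shift [-26.11 -26.73  -0.68] spin -0.4 | pos [638.4 -69.7 187.7] jaw 8.8 gap 38.9 F [ 0.2 -0.4 -1. ] t 6.75
time_s: 7.25
ee_pos: [528.8, -250.1, 188.6]
tool_rot: [-0.001, 0.651, 0.759, -0.0]
wrist_force: [1.0, 0.2, -1.0]
finger_gap: 0.411
shift [ -9.97 -13.13  -0.62] spin -0.4 | pos [ 528.8 -250.1  188.6] jaw 8.8 gap 39.1 F [ 1.   0.2 -1. ] t 7.25$[2][1]: bad value
```

```bash
python3 -m inch '[[1,[-3,-3.5,0],0],[1,[-6,-7.2,0],-0.4],[1,[-8.6,-10.8,0],-0.4],[1,[-10,-13.1,0],-0.4],[1,[-10,-13.1,0],-0.4]]' 
python3 -m inch '[[1,[0,0,0],0],[1,[0,0,0],0],[1,[0,0,0],0],[1,[0,0,0],0],[1,[0,0,0],0]]' 
python3 - <<'E'
from h import *
import cv2
im=robot.capture("scene")[:,:,::-1];cv2.imwrite("pics/l2.png",cv2.resize(im[140:290,70:270],(800,600),interpolation=cv2.INTER_CUBIC))
go(414.3,-368.7,45,9.2)
E
```

```text
time_s: 7.75
ee_pos: [413.8, -369.4, 188.7]
tool_rot: [-0.001, 0.65, 0.76, -0.0]
wrist_force: [0.0, 0.4, -1.6]
finger_gap: 0.411
time_s: 8.25
ee_pos: [416.9, -367.1, 189.6]
tool_rot: [-0.0, 0.648, 0.762, 0.0]
wrist_force: [-0.1, 0.8, -1.2]
finger_gap: 0.41
shift [-0.11 -0.27 14.46] spin 0.1 | pos [ 416.8 -367.2  189.6] jaw 9.3 gap 38.7 F [-0.  -0.1 -1.4] t 8.3
```

View pics/l2.png

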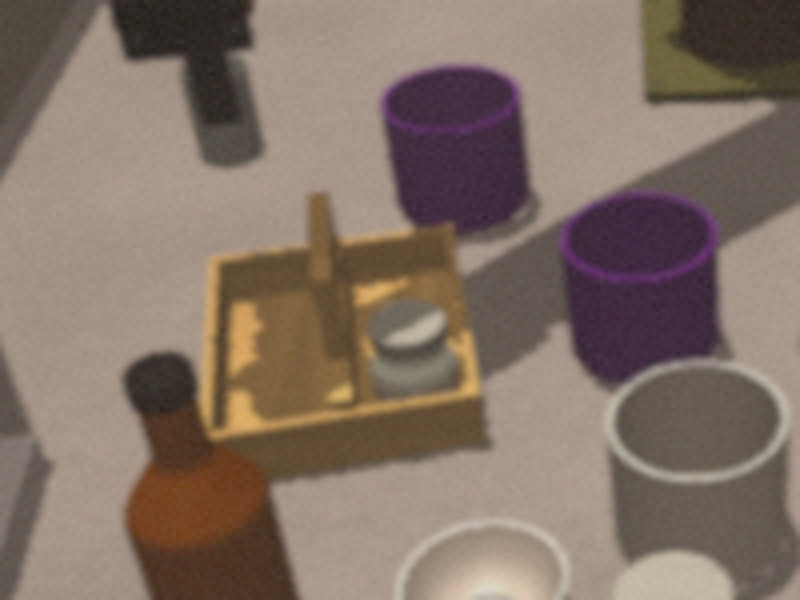

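```bash
python3 - <<'E'
from h import *
for z in (150,155,160): print(z,bp("scene",70+231/4-.5,140+151/4-.5,z).round(1))
E
python3 -m inch '[[1,[-0.1,-0.3,2],0],[1,[-0.1,-0.3,4.5],0],[1,[-0.1,-0.3,7],0],[1,[-0.1,-0.3,9],0],[1,[-0.1,-0.3,10],0]]' 
python3 -c 'from h import *;go(414.3,-368.7,45,9.2)'
```

```text
150 [ 407.1 -369.9  150. ]
155 [ 415.6 -367.3  155. ]
160 [ 424.  -364.8  160. ]
time_s: 8.8
ee_pos: [412.8, -368.0, 87.4]
tool_rot: [-0.002, 0.648, 0.762, 0.0]
wrist_force: [-0.6, 0.5, -1.0]
finger_gap: 0.404
shift [-0.11  0.15  4.24] spin 0.0 | pos [ 412.8 -368.    87.4] jaw 9.2 gap 38.4 F [-0.6  0.5 -1. ] t 8.8
```

```bash
python3 -m inch '[[1,[0,0,1],0],[1,[0,0,2],0],[1,[0,0,3],0],[1,[0,0,3.7],0],[1,[0,0,3.7],0]]' 
python3 -c 'from h import *;go(414.3,-368.7,40,9.2)'
python3 -m inch '[[1,[0,0,0.1],0],[1,[0,0,0.2],0],[1,[0,0,0.3],0],[1,[0,0,0.4],0],[1,[0,0,0.5],0]]' 
python3 -c 'from h import *;go(414.3,-368.7,40,9.2)'
```

```text
time_s: 9.3
ee_pos: [413.0, -368.6, 51.5]
tool_rot: [-0.001, 0.648, 0.762, 0.0]
wrist_force: [-0.0, -0.0, -1.3]
finger_gap: 0.412
shift [-0.03  0.12  1.15] spin 0.0 | pos [ 413.  -368.6   51.5] jaw 9.2 gap 39.1 F [-0.  -0.  -1.3] t 9.3
time_s: 9.8
ee_pos: [413.7, -369.2, 47.8]
tool_rot: [0.0, 0.648, 0.762, -0.0]
wrist_force: [0.9, 0.1, -1.1]
finger_gap: 0.415
shift [0.04 0.07 0.78] spin 0.0 | pos [ 413.7 -369.2   47.8] jaw 9.2 gap 39.5 F [ 0.9  0.1 -1.1] t 9.8
```

```bash
python3 -m inch '[[1,[0,0,0.1],0],[1,[0,0,0.2],0],[1,[0,0,0.3],0],[1,[0,0,0.4],0],[1,[0,0,0.4],0]]' 
python3 -m inch '[[1,[0,0,0.05],0],[1,[0,0,0.1],0],[1,[0,0,0.15],0],[1,[0,0,0.2],0],[1,[0,0,0.2],0]]'
```

```text
time_s: 10.3
ee_pos: [413.5, -369.0, 43.4]
tool_rot: [-0.0, 0.648, 0.762, 0.0]
wrist_force: [-0.6, 0.1, -1.6]
finger_gap: 0.415
time_s: 10.8
ee_pos: [413.5, -369.1, 41.6]
tool_rot: [-0.0, 0.648, 0.762, 0.0]
wrist_force: [0.4, 1.0, -1.1]
finger_gap: 0.41
```

```bash
python3 -m inch '[[1,[0,0,0.05],0],[1,[0,0,0.1],0],[1,[0,0,0.15],0],[1,[0,0,0.2],0],[1,[0,0,0.2],0]]'
```

```text
time_s: 11.3
ee_pos: [413.6, -369.2, 40.1]
tool_rot: [0.0, 0.648, 0.762, -0.0]
wrist_force: [-1.9, 1.2, 3.0]
finger_gap: 0.411
```

```bash
python3 -m inch '[[1,[0,0,0.05],0],[1,[0,0,0.1],0],[1,[0,0,0.1],0],[1,[0,0,0.1],0],[1,[0,0,0.1],0]]'
```

```text
time_s: 11.8
ee_pos: [413.7, -369.3, 40.1]
tool_rot: [-0.0, 0.648, 0.762, -0.0]
wrist_force: [-4.2, 2.9, 8.6]
finger_gap: 0.408
```

Contact at z=40.1, as expected. Opening only partly and gently.

```bash
python3 -m inch '[[1,[0,0,-0.1],0],[0.15,[0,0,-0.1],0],[0.05,[0,0,-0.1],0],[-0.1,[0,0,-0.1],0],[-0.1,[0,0,-0.1],0]]'
python3 -m inch '[[-0.1,[0,0,-1],0],[-0.1,[0,0,-3],0],[-0.1,[0,0,-6],0],[-0.1,[0,0,-9],0],[-0.1,[0,0,-12],0]]'
python3 -m inch '[[-0.1,[0,0,-2],0],[-0.1,[0,0,-4],0],[-0.1,[0,0,-6],0],[-0.1,[0,0,-8],0],[-0.1,[0,0,-8],0]]'
python3 - <<'E'
from h import *
import cv2
im=robot.capture("scene")[:,:,::-1];cv2.imwrite("pics/l3.png",cv2.resize(im[140:290,70:270],(800,600),interpolation=cv2.INTER_CUBIC))
go(456,-313,250,-80.8)
E
```

```text
time_s: 12.3
ee_pos: [413.5, -369.0, 39.4]
tool_rot: [-0.0, 0.648, 0.762, 0.0]
wrist_force: [-0.4, 0.5, 0.5]
finger_gap: 0.544
time_s: 12.8
ee_pos: [413.5, -369.1, 161.5]
tool_rot: [0.0, 0.648, 0.762, -0.0]
wrist_force: [0.3, -1.0, -0.2]
finger_gap: 0.552
time_s: 13.3
ee_pos: [414.8, -370.4, 244.1]
tool_rot: [0.004, 0.648, 0.762, -0.0]
wrist_force: [0.1, 0.2, 0.7]
finger_gap: 0.552
shift [ 4.93  5.04 -0.82] spin 90.0 | pos [ 414.2 -369.8  241.9] jaw 9.2 gap 52.1 F [-0.2  0.2 -1. ] t 13.35
```

View pics/l3.png

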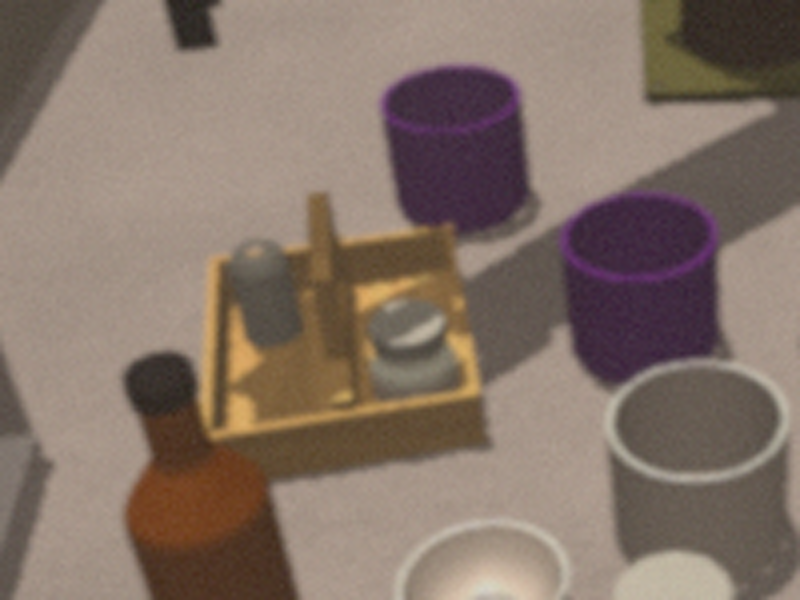

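The shaker stands upright in the empty compartment (crop 265,290) and the caddy hasn't moved. Next, turn 90° and go above the handle.

```bash
python3 -m inch '[[-0.1,[1.6,1.6,0],8],[-0.1,[3.2,3.4,0],16],[-0.1,[5,5,0],24],[-0.1,[5,5.1,0],32],[-0.1,[5,5.1,0],40]]'
python3 -m inch '[[-0.1,[0,0,0],8],[-0.1,[0,0,0],16],[-0.1,[0,0,0],24],[-0.1,[0,0,0],32],[-0.1,[0,0,0],40]]'
python3 -m inch '[[-0.1,[0,0,2],8],[-0.1,[0,0,4],10],[-0.1,[0,0,6],10],[-0.1,[0,0,8],10],[-0.1,[0,0,9],10]]'
python3 - <<'E'
from h import *
import cv2
go(457,-313,82,-80.8)
s=robot.get_state();q=s["tool_rot"];R=Ro.from_quat([q[1],q[2],q[3],q[0]]).as_matrix();p=s["ee_pos"]
n,u0,v0,k="scene",90,130,6
im=robot.capture(n)[:,:,::-1]; c=cv2.resize(im[v0:v0+100,u0:u0+130],None,fx=k,fy=k,interpolation=cv2.INTER_CUBIC)
g=s["finger_gap"]*47.5
for off in ([0,g,0],[0,-g,0],[0,0,0]):
        u=pj(n,p+R@np.array(off)); cv2.circle(c,(int((u[0]-u0+.5)*k),int((u[1]-v0+.5)*k)),3,(0,0,255),-1)
cv2.imwrite("pics/h1.png",c)
E
```

```text
time_s: 13.85
ee_pos: [455.7, -310.3, 237.8]
tool_rot: [-0.001, 0.87, 0.492, -0.0]
wrist_force: [-0.1, 1.5, -0.1]
finger_gap: 0.549
time_s: 14.35
ee_pos: [455.3, -311.0, 237.8]
tool_rot: [-0.001, 0.986, 0.164, -0.001]
wrist_force: [-0.1, -0.3, 0.9]
finger_gap: 0.553
time_s: 14.85
ee_pos: [454.2, -310.2, 145.9]
tool_rot: [-0.002, 0.997, 0.08, -0.002]
wrist_force: [-1.1, 0.2, -0.6]
finger_gap: 0.551
shift [0.25 0.35 6.39] spin 0.0 | pos [ 454.2 -310.2  145.9] jaw -80.8 gap 52.4 F [-1.1  0.2 -0.6] t 14.85
```

View pics/h1.png

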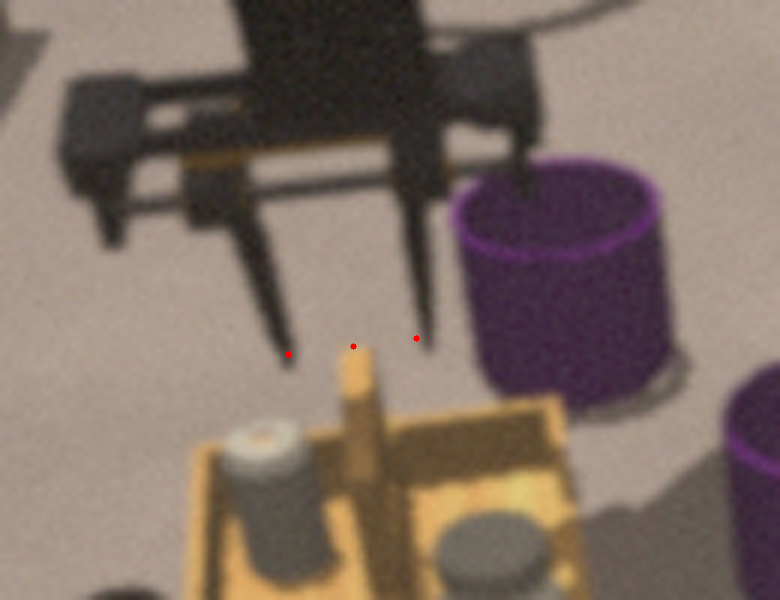

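```bash
python3 -m inch '[[-0.1,[0.2,0.2,1],0],[-0.1,[0.2,0.2,2.5],0],[-0.1,[0.2,0.2,4],0],[-0.1,[0.2,0.2,5.5],0],[-0.1,[0.2,0.2,6.3],0]]'
python3 -m inch '[[-0.1,[0,0,0],0],[0.2,[0,0,0],0],[0.4,[0,0,0],0],[0.55,[0,0,0],0],[0.55,[0,0,0],0]]'
python3 -c 'from h import *;go(457,-313,82,-80.8)'
```

```text
time_s: 15.4
ee_pos: [457.3, -312.5, 84.3]
tool_rot: [-0.001, 0.997, 0.08, -0.001]
wrist_force: [1.2, -0.3, -0.6]
finger_gap: 0.544
time_s: 15.9
ee_pos: [458.5, -313.5, 87.4]
tool_rot: [0.0, 0.997, 0.08, 0.0]
wrist_force: [0.2, 0.6, -0.1]
finger_gap: 0.273
shift [-0.14 -0.08  0.54] spin 0.0 | pos [ 458.5 -313.5   87.4] jaw -80.8 gap 26.0 F [ 0.2  0.6 -0.1] t 15.9
```

```bash
python3 -m inch '[[0.55,[-0.1,0,0.3],0],[0.55,[-0.1,0,0.6],0],[0.55,[-0.1,0,0.6],0],[0.65,[-0.1,0,0.6],0],[0.72,[-0.1,0,0.6],0]]'
python3 -m inch '[[1,[0,0,0],0],[1,[0,0,0],0],[1,[0,0,0],0],[1,[0,0,0],0],[1,[0,0,0],0]]'
python3 -m inch '[[1,[0,0,0],0],[1,[0,0,-0.1],0],[1,[0,0,-0.3],0],[1,[0,0,-0.6],0],[1,[0,0,-0.9],0]]'
python3 -c 'from h import *;go(457,-313,82,-80.8);print(robot.get_state()["moment"])'
```

```text
time_s: 16.4
ee_pos: [457.2, -314.0, 80.6]
tool_rot: [0.001, 0.997, 0.081, 0.0]
wrist_force: [0.2, -3.8, -2.4]
finger_gap: 0.158
time_s: 16.9
ee_pos: [457.1, -313.5, 80.6]
tool_rot: [0.0, 0.997, 0.08, -0.0]
wrist_force: [0.0, -3.3, -1.9]
finger_gap: 0.146
time_s: 17.4
ee_pos: [456.5, -312.5, 88.7]
tool_rot: [-0.001, 0.997, 0.08, -0.001]
wrist_force: [0.3, 0.1, -7.5]
finger_gap: 0.145
shift [0.04 0.06 0.67] spin 0.0 | pos [ 456.5 -312.5   88.7] jaw -80.8 gap 13.7 F [ 0.3  0.1 -7.5] t 17.4
[-0.10217731  0.00206117 -0.01087492]
```

```bash
python3 -m inch '[[1,[0,0,-0.6],0],[1,[0,0,-1.5],0],[1,[0,0,-2.5],0],[1,[0,0,-3.5],0],[1,[0,0,-4.2],0]]'
python3 -m inch '[[1,[0,0,-0.5],0],[1,[0,0,-0.5],0],[1,[0,0,-0.5],0],[1,[0,0,-0.5],0],[1,[0,0,-0.5],0]]'
python3 - <<'E'
from h import *
import cv2
im=robot.capture("scene")[:,:,::-1];cv2.imwrite("pics/l4.png",cv2.resize(im[120:270,70:270],(800,600),interpolation=cv2.INTER_CUBIC))
go(457,-313,210,-80.8);s=robot.get_state();print(s["moment"],s["finger_gap"])
E
```

```text
time_s: 17.9
ee_pos: [457.8, -313.9, 133.5]
tool_rot: [0.001, 0.997, 0.08, 0.001]
wrist_force: [0.7, 0.1, -8.9]
finger_gap: 0.147
time_s: 18.4
ee_pos: [456.8, -313.1, 135.9]
tool_rot: [-0.0, 0.997, 0.08, -0.0]
wrist_force: [-0.2, 0.6, -7.5]
finger_gap: 0.145
shift [ 0.01 -0.02 -7.4 ] spin 0.0 | pos [ 456.9 -313.2  136. ] jaw -80.8 gap 14.1 F [-0.5  0.8 -7.8] t 18.45
[-0.02658948  0.01860131  0.0253567 ] 0.14817019710764356
```

View pics/l4.png

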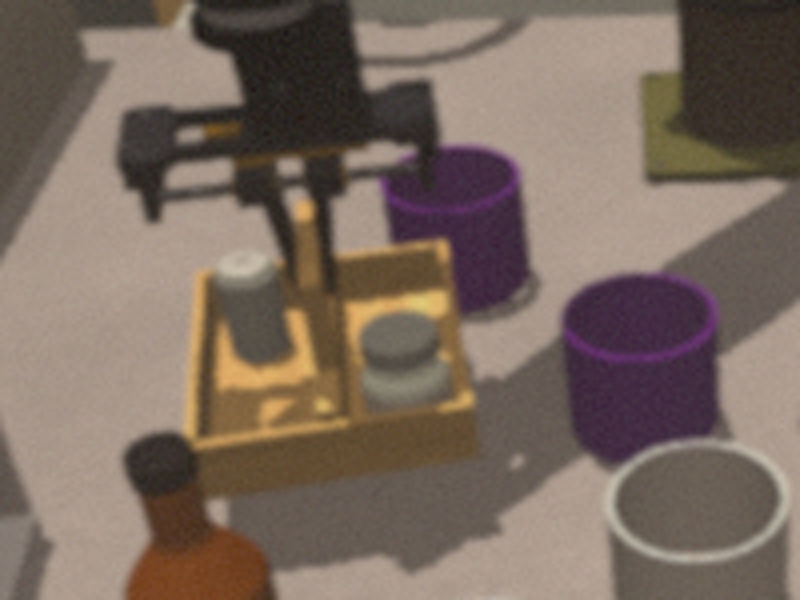

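The caddy hangs level and both contents are upright. While lifting, I'll refine the riser and plunger positions.

```bash
python3 -m inch '[[1,[0,0,-0.8],0],[1,[0,0,-2.2],0],[1,[0,0,-4],0],[1,[0,0,-6],0],[1,[0,0,-7.8],0]]'
python3 - <<'E'
import cv2
im=cv2.imread("pics/scene0.png")
cv2.imwrite("pics/c7.png",cv2.resize(im[165:255,320:450],(780,540),interpolation=cv2.INTER_CUBIC))
cv2.imwrite("pics/c8.png",cv2.resize(im[195:245,260:310],(600,600),interpolation=cv2.INTER_CUBIC))
E
```

```text
time_s: 18.95
ee_pos: [457.7, -313.8, 217.4]
tool_rot: [0.001, 0.997, 0.08, 0.001]
wrist_force: [0.2, -0.0, -8.5]
finger_gap: 0.147
```

View pics/c7.png

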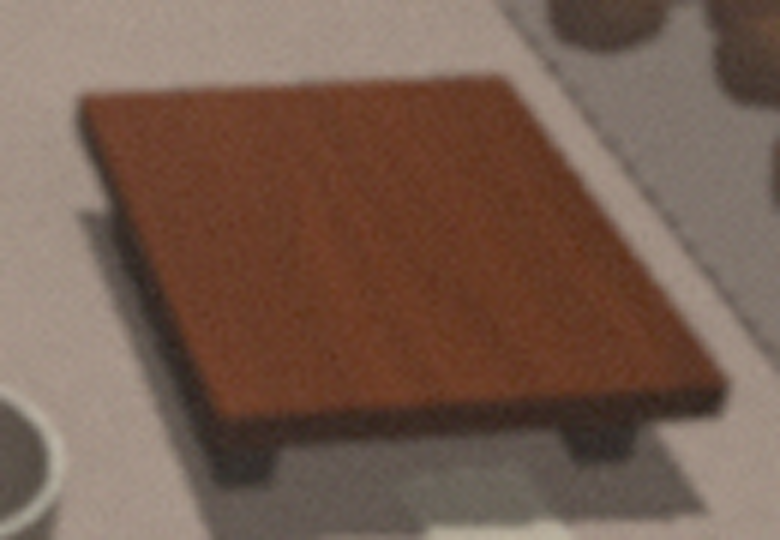

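View pics/c8.png

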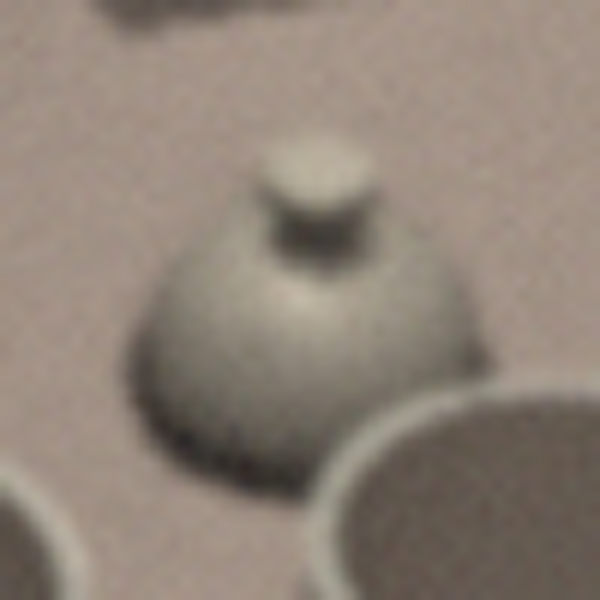

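```bash
python3 - <<'E'
from h import *
from scipy.optimize import least_squares
S=[((505,75),(-130,115,70)),((82,97),(-130,-115,70)),((228,417),(130,-115,70)),((727,382),(130,115,70))]
T=[((108,58),(130,115,70)),((530,40),(130,-115,70)),((528,517),(-130,-115,70)),((88,536),(-130,115,70))]
obs=[("scene",320+u/6-.5,165+v/6-.5,m) for (u,v),m in S]+[("top",80+u/4.4-.5,175+v/4.4-.5,m) for (u,v),m in T]
def res(p,o):
    c,s=np.cos(p[2]),np.sin(p[2]);r=[]
    for n,u,v,m in o:
        q=pj(n,[p[0]+c*m[0]-s*m[1],p[1]+s*m[0]+c*m[1],m[2]]);r+=[q[0]-u,q[1]-v]
    return np.array(r)
for k in ("scene","top","both"):
    o=[a for a in obs if k in(a[0],"both")]
    f=least_squares(res,[465,318,0],args=(o,));print(k,f.x[:2].round(1),np.degrees(f.x[2]).round(2));print(res(f.x,o).reshape(-1,2).round(1).tolist())
print(bp("scene",260+319/12-.5,195+170/12-.5,66),bp("top",*(np.array(ct(158,432))-.5),66))
go(465,318,217,-90)
E
```

```text
scene [468.4 321.8] 0.21
[[0.1, -0.6], [-1.1, -0.9], [-0.9, 0.1], [1.8, 0.4]]
top [464.9 319.6] 0.23
[[0.4, -0.7], [-0.3, -0.7], [0.3, 0.5], [-0.4, 0.7]]
both [466.  320.8] 0.26
[[-0.5, -1.0], [-1.6, -1.2], [-1.5, -0.5], [1.0, -0.2], [-0.1, -1.1], [-0.8, -1.1], [-0.2, 0.0], [-0.9, 0.3]]
[469.4533378  45.87051    66.       ] [465.85021987  45.92244175  66.        ]
shift [ 1.085e+01 -6.224e+01 -6.000e-02] spin 9.2 | pos [ 457.7 -313.8  217.4] jaw -80.8 gap 14.0 F [ 0.2 -0.  -8.5] t 18.95
```

```bash
python3 -m inch '[[1,[0.1,-0.6,0],0],[1,[0.3,-1.8,0],0],[1,[0.6,-3.6,0],0],[1,[1.0,-6,0],0],[1,[1.4,-8.5,0],0]]'
python3 -m inch '[[1,[0.4,-2.5,0],0],[1,[0.9,-5,0],0],[1,[1.3,-7.5,0],0],[1,[1.7,-10,0],0],[1,[2.2,-12.5,0],0]]'
python3 -m inch '[[1,[0.4,-2.5,0],0],[1,[0.9,-5,0],0],[1,[1.3,-7.5,0],0],[1,[1.7,-10,0],0],[1,[2.2,-12.5,0],0]]'
python3 -c 'from h import *;go(467,320.5,217,-89.8)'
```

```text
time_s: 19.45
ee_pos: [456.4, -224.6, 212.8]
tool_rot: [-0.001, 0.997, 0.08, -0.001]
wrist_force: [0.3, 0.6, -8.0]
finger_gap: 0.148
time_s: 19.95
ee_pos: [457.6, -97.6, 213.0]
tool_rot: [-0.001, 0.997, 0.081, -0.001]
wrist_force: [0.0, -0.1, -8.4]
finger_gap: 0.145
time_s: 20.45
ee_pos: [458.8, 28.9, 213.0]
tool_rot: [-0.0, 0.997, 0.081, -0.001]
wrist_force: [-0.3, 0.0, -7.8]
finger_gap: 0.145
shift [  5.51 -28.65  -0.38] spin 9.1 | pos [458.8  28.9 213. ] jaw -80.7 gap 13.7 F [-0.3  0.  -7.8] t 20.45
```

```bash
python3 -m inch '[[1,[0.4,-2.5,0],1],[1,[0.9,-5,0],3],[1,[1.4,-7.5,0],5],[1,[1.9,-10,0],7],[1,[2.4,-12.5,0],9]]'
python3 -c 'from h import *;go(467,320.5,217,-89.8)'
```

```text
time_s: 20.95
ee_pos: [462.2, 155.7, 213.0]
tool_rot: [0.0, 1.0, 0.002, -0.002]
wrist_force: [0.2, -0.5, -8.7]
finger_gap: 0.146
shift [  0.53 -16.48  -0.4 ] spin 0.0 | pos [462.2 155.7 213. ] jaw -89.8 gap 13.8 F [ 0.2 -0.5 -8.7] t 20.95
```

```bash
python3 -m inch '[[1,[0.1,-2.5,0],0],[1,[0.2,-5,0],0],[1,[0.3,-7.5,0],0],[1,[0.4,-10,0],0],[1,[0.5,-12,0],0]]'
python3 -m inch '[[1,[0,-1.6,0],0],[1,[0,-2.8,0],0],[1,[0,-3.6,0],0],[1,[0,-4,0],0],[1,[0,-4.2,0],0]]'
python3 -m inch '[[1,[0,0,0.5],0],[1,[0,0,1],0],[1,[0,0,1.5],0],[1,[0,0,2],0],[1,[0,0,2],0]]'
python3 - <<'E'
from h import *
import cv2
for n in("scene","top"):
    im=robot.capture(n)[:,:,::-1];im=im[110:260,300:500] if n=="scene" else im[150:350,50:310];cv2.imwrite(f"pics/l5{n}.png",cv2.resize(im,(800,600),interpolation=cv2.INTER_CUBIC))
go(467,320.5,151,-89.8)
E
```

```text
time_s: 21.45
ee_pos: [466.5, 275.7, 212.9]
tool_rot: [0.0, 1.0, 0.003, -0.002]
wrist_force: [0.3, 0.2, -8.3]
finger_gap: 0.147
time_s: 21.95
ee_pos: [468.7, 315.7, 214.5]
tool_rot: [0.0, 1.0, 0.002, -0.0]
wrist_force: [-0.6, 0.9, -8.4]
finger_gap: 0.143
time_s: 22.45
ee_pos: [468.1, 315.2, 193.1]
tool_rot: [0.001, 1.0, 0.002, -0.001]
wrist_force: [0.0, 0.2, -8.2]
finger_gap: 0.144
shift [-0.17 -0.49  4.33] spin 0.0 | pos [468.7 315.6 194.3] jaw -89.8 gap 14.0 F [-0.  -0.2 -8.3] t 22.55
```

View pics/l5scene.png

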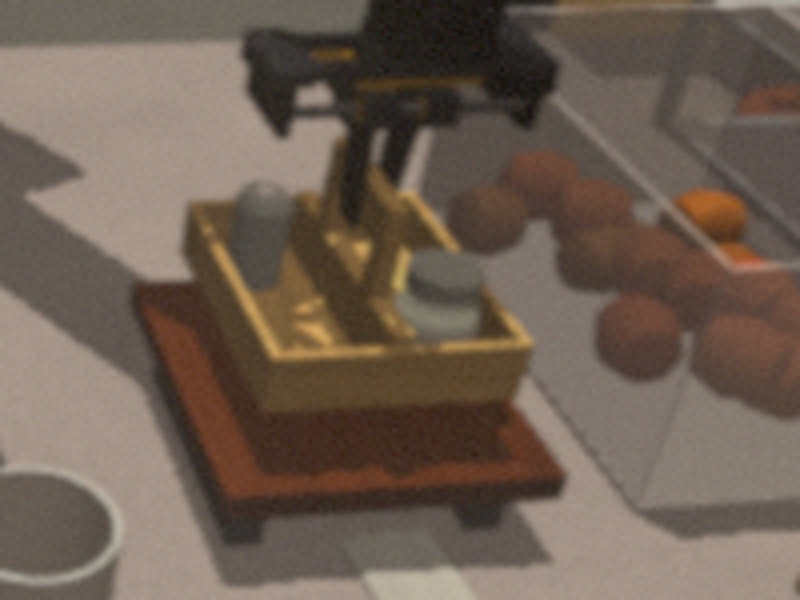

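View pics/l5top.png

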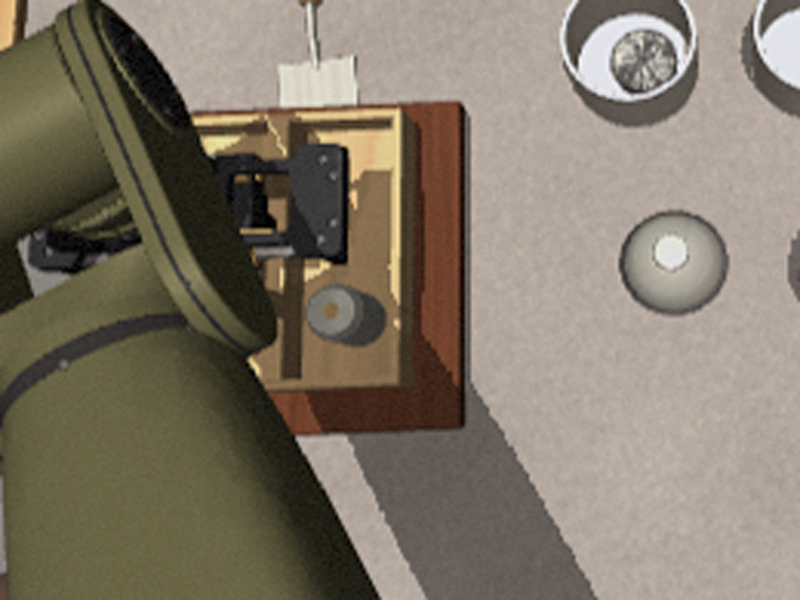

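```bash
python3 -m inch '[[1,[-0.1,-0.2,0.6],0],[1,[-0.15,-0.4,1.3],0],[1,[-0.15,-0.5,2],0],[1,[-0.15,-0.5,2.7],0],[1,[-0.15,-0.5,3.2],0]]'
python3 -m inch '[[1,[0,0,0.1],0],[1,[0,0,0.2],0],[1,[0,0,0.3],0],[1,[0,0,0.4],0],[1,[0,0,0.5],0]]'
python3 -c 'from h import *;go(467,320.5,151,-89.8)'
```

```text
time_s: 23.05
ee_pos: [466.8, 320.6, 161.4]
tool_rot: [0.0, 1.0, 0.002, -0.001]
wrist_force: [0.0, 1.2, -8.8]
finger_gap: 0.145
time_s: 23.55
ee_pos: [467.4, 320.9, 157.9]
tool_rot: [-0.0, 1.0, 0.002, 0.0]
wrist_force: [-0.6, 0.6, -7.9]
finger_gap: 0.144
shift [-0.04  0.04  0.69] spin 0.0 | pos [467.4 320.9 157.9] jaw -89.8 gap 13.7 F [-0.6  0.6 -7.9] t 23.55
```

```bash
python3 -m inch '[[1,[0,0,0.1],0],[1,[0,0,0.2],0],[1,[0,0,0.3],0],[1,[0,0,0.4],0],[1,[0,0,0.4],0]]'
python3 -m inch '[[1,[0,0,0.05],0],[1,[0,0,0.1],0],[1,[0,0,0.15],0],[1,[0,0,0.2],0],[1,[0,0,0.2],0]]'
```

```text
time_s: 24.05
ee_pos: [467.1, 320.8, 153.4]
tool_rot: [0.0, 1.0, 0.002, -0.0]
wrist_force: [-0.5, -0.3, -7.6]
finger_gap: 0.148
time_s: 24.55
ee_pos: [467.2, 320.8, 151.5]
tool_rot: [0.0, 1.0, 0.002, -0.0]
wrist_force: [-0.0, -0.2, -8.6]
finger_gap: 0.144
```

```bash
python3 -m inch '[[1,[0,0,0.05],0],[1,[0,0,0.1],0],[1,[0,0,0.15],0],[1,[0,0,0.15],0],[1,[0,0,0.15],0]]'
```

```text
time_s: 25.05
ee_pos: [467.3, 320.9, 150.6]
tool_rot: [-0.0, 1.0, 0.002, 0.0]
wrist_force: [-1.5, -1.0, -3.9]
finger_gap: 0.149
```

```bash
python3 -m inch '[[1,[0,0,0.05],0],[1,[0,0,0.08],0],[1,[0,0,0.08],0],[1,[0,0,0.08],0],[1,[0,0,0.08],0]]'
```

```text
time_s: 25.55
ee_pos: [467.4, 320.9, 150.6]
tool_rot: [-0.0, 1.0, 0.002, 0.0]
wrist_force: [-4.0, -2.7, 3.0]
finger_gap: 0.143
```

Set down (z stops at 150.6, load off). Releasing.

```bash
python3 -m inch '[[0.7,[0,0,-0.05],0],[0.6,[0,0,-0.05],0],[0.4,[0,0,-0.05],0],[0.1,[0,0,-0.05],0],[0.1,[0,0,-0.05],0]]'
python3 -m inch '[[0.1,[0,0,-1],0],[0.1,[0,0,-3],0],[0.1,[0,0,-6],0],[0.1,[0,0,-9],0],[0.1,[0,0,-11],0]]'
python3 -c 'from h import *;go(468,46,230,-89.8)'
```

```text
time_s: 26.05
ee_pos: [467.7, 321.0, 150.2]
tool_rot: [-0.0, 1.0, 0.002, 0.001]
wrist_force: [0.5, -0.2, -0.3]
finger_gap: 0.393
time_s: 26.55
ee_pos: [468.1, 321.3, 263.5]
tool_rot: [-0.001, 1.0, 0.002, 0.002]
wrist_force: [-0.3, 1.2, -0.3]
finger_gap: 0.448
shift [-0.13 27.54  3.29] spin 0.0 | pos [468.1 321.3 263.5] jaw -89.8 gap 42.6 F [-0.3  1.2 -0.3] t 26.55
```

```bash
python3 -m inch '[[1,[0,4,0],0],[1,[0,8.5,0],0],[1,[0,13,0],0],[1,[0,17.5,0],0],[1,[0,21,0],0]]'
python3 -m inch '[[1,[0,3,2],0],[1,[0,5.5,5],0],[1,[-0.1,6.5,8],0],[1,[-0.1,6.5,11],0],[1,[-0.1,6.5,13],0]]'
python3 -m inch '[[1,[0,0,0],0],[1,[0,0,0],0],[1,[0,0,0],0],[1,[0,0,0],0],[1,[0,0,0],0]]'
python3 - <<'E'
from h import *
import cv2
im=robot.capture("scene")[:,:,::-1];cv2.imwrite("pics/b1.png",cv2.resize(im[130:280,230:430],(800,600),interpolation=cv2.INTER_CUBIC))
im=robot.capture("top")[:,:,::-1];cv2.imwrite("pics/b2.png",cv2.resize(im[150:350,50:310],(780,600),interpolation=cv2.INTER_CUBIC))
go(468,46,70,-89.8)
E
```

```text
time_s: 27.05
ee_pos: [468.0, 108.8, 260.9]
tool_rot: [0.0, 1.0, 0.002, 0.001]
wrist_force: [0.2, 0.1, -0.3]
finger_gap: 0.088
time_s: 27.55
ee_pos: [466.6, 45.2, 128.4]
tool_rot: [-0.0, 1.0, 0.001, -0.001]
wrist_force: [-0.2, -0.3, -0.1]
finger_gap: 0.009
time_s: 28.05
ee_pos: [468.1, 45.9, 131.2]
tool_rot: [0.0, 1.0, 0.002, 0.001]
wrist_force: [1.0, 0.3, 0.2]
finger_gap: 0.002
shift [ 0.02 -0.01  6.06] spin 0.0 | pos [467.7  45.9 130.6] jaw -89.8 gap 0.7 F [-0.1  0.3 -0.1] t 28.15
```

View pics/b1.png

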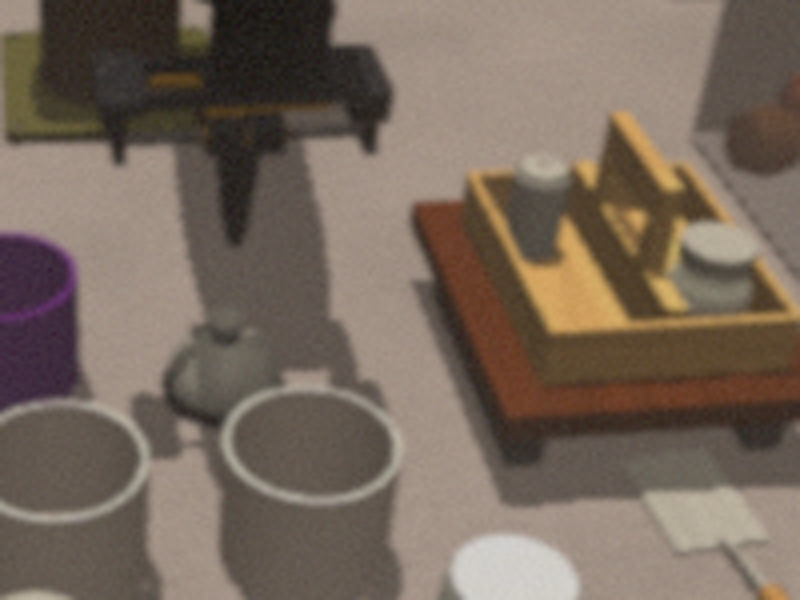

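View pics/b2.png

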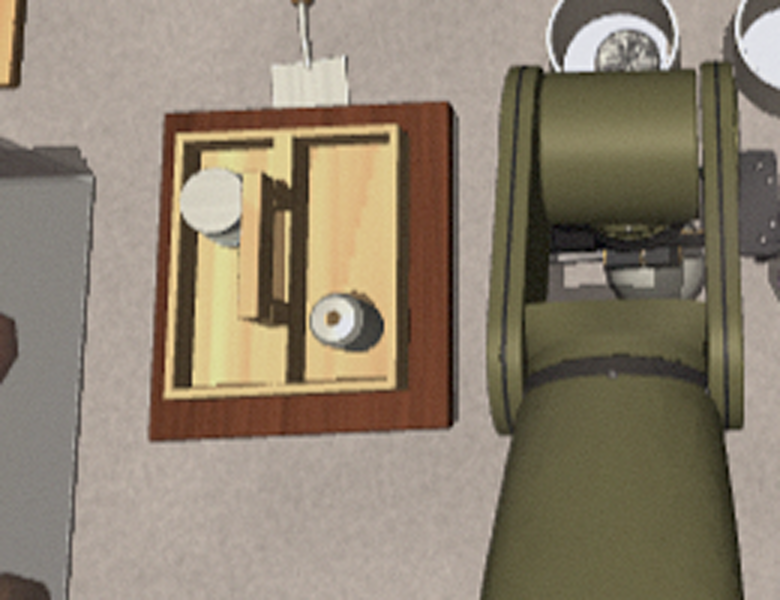

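```bash
python3 - <<'E'
from h import *
P=[bp("top",50+u/3-.5,150+v/3-.5,112) for u,v in [(177,134),(402,124),(398,388),(163,400)]]
print(np.mean(P,0).round(1)); d=P[0]-P[3];print(np.linalg.norm(d),np.degrees(np.arctan2(d[1],d[0])));d=P[1]-P[2];print(np.linalg.norm(d),np.degrees(np.arctan2(d[1],d[0])))
E
```

```text
[465.2 320.7 112. ]
201.158970708625 -0.13395440481998294
200.3174065030916 -0.23068383395687048
```

```bash
python3 -m inch '[[1,[0,0,1.5],0],[1,[0,0,3],0],[1,[0,0,4.5],0],[1,[0,0,5.6],0],[1,[0,0,5.6],0]]'
python3 -c 'from h import *;go(468,46,60,-89.8)'
```

```text
time_s: 28.65
ee_pos: [465.0, 45.8, 70.7]
tool_rot: [-0.0, 1.0, 0.002, -0.003]
wrist_force: [0.2, 0.4, 0.3]
finger_gap: 0.007
shift [ 0.3  -0.02  1.07] spin 0.0 | pos [465.   45.8  70.7] jaw -89.8 gap 0.6 F [0.2 0.4 0.3] t 28.65
```

The caddy is within about 1 mm of the riser centre and square with it. Pressing the plunger.

```bash
python3 -m inch '[[1,[0.2,0,0.3],0],[1,[0.2,0,0.6],0],[1,[0.2,0,0.9],0],[1,[0.2,0,1.1],0],[1,[0.2,0,1.1],0]]'
python3 -c 'from h import *;go(468,46,60,-89.8)'
```

```text
time_s: 29.15
ee_pos: [469.9, 45.8, 63.3]
tool_rot: [0.0, 1.0, 0.002, 0.001]
wrist_force: [0.7, 0.2, 2.3]
finger_gap: 0.003
shift [-0.19 -0.02  0.33] spin 0.0 | pos [469.9  45.8  63.3] jaw -89.8 gap 0.3 F [0.7 0.2 2.3] t 29.15
```

```bash
python3 -m inch '[[1,[-0.1,0,0.2],0],[1,[-0.1,0,0.4],0],[1,[-0.1,0,0.5],0],[1,[-0.1,0,0.5],0],[1,[-0.1,0,0.5],0]]'
python3 -c 'from h import *;go(468,46,60,-89.8)'
```

```text
time_s: 29.65
ee_pos: [469.6, 45.8, 60.2]
tool_rot: [0.0, 1.0, 0.002, 0.001]
wrist_force: [-2.3, 0.2, 12.2]
finger_gap: 0.005
shift [-0.16 -0.02  0.02] spin 0.0 | pos [469.6  45.8  60.2] jaw -89.8 gap 0.5 F [-2.3  0.2 12.2] t 29.65
```

The plunger is at its stop: z=60.2 and 12 N, against about 4 N for full travel. Retreating.

```bash
python3 -m inch '[[1,[0,0,-1],0],[1,[0,0,-4],0],[1,[0,0,-8],0],[1,[0,0,-12],0],[1,[0,0,-16],0]]'
python3 -m inch '[[1,[-4,0,-1],0],[1,[-8,0,-1],0],[1,[-11,0,-1],0],[1,[-12,0,-1],0],[1,[-12,0,-1],0]]'
python3 -m inch '[[1,[0,0,0],0],[1,[0,0,0],0],[1,[0,0,0],0],[1,[0,0,0],0],[1,[0,0,0],0]]'
python3 - <<'E'
from h import *
import cv2
cv2.imwrite("pics/z1.png",cv2.resize(robot.capture("scene")[:,:,::-1],(800,600)))
cv2.imwrite("pics/z2.png",cv2.resize(robot.capture("top")[:,:,::-1],(800,600)))
go(468,46,60,-89.8)
E
```

```text
time_s: 30.15
ee_pos: [467.2, 45.8, 218.6]
tool_rot: [-0.0, 1.0, 0.002, -0.001]
wrist_force: [-0.0, -0.2, -0.9]
finger_gap: 0.005
time_s: 30.65
ee_pos: [347.7, 45.4, 227.6]
tool_rot: [0.0, 1.0, 0.002, 0.0]
wrist_force: [0.3, -0.1, 0.7]
finger_gap: 0.003
time_s: 31.15
ee_pos: [348.6, 45.3, 227.7]
tool_rot: [-0.0, 1.0, 0.002, -0.0]
wrist_force: [-1.1, 0.5, 0.7]
finger_gap: 0.006
shift [11.96 -0.02 16.77] spin 0.0 | pos [348.4  45.3 227.7] jaw -89.8 gap 0.2 F [ 0.6 -0.6 -0.3] t 31.25
```

View pics/z1.png

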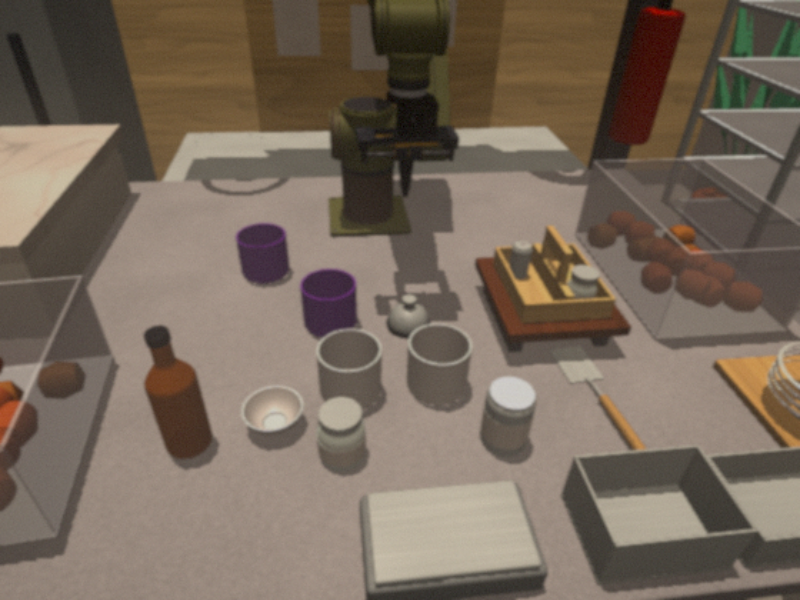

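View pics/z2.png

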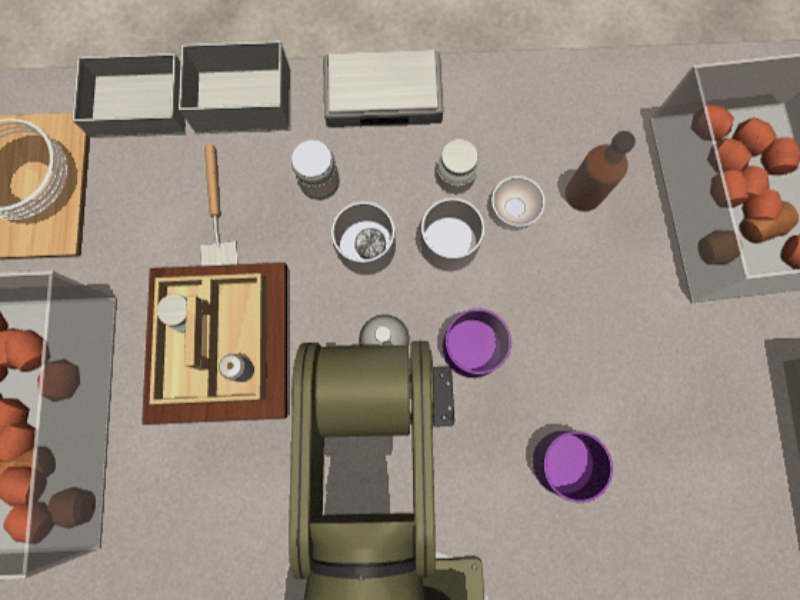

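The caddy stands on the riser with the shaker and jar upright. The plunger is up, crock_a is empty and in place, and everything else is where it started. Handing in.

```bash
python3 -c 'from bench import robot;print(robot.job_done())'
```

```text
the job is handed in; nothing more can be done
None
```

I moved the shaker from crock_a into the caddy's empty compartment, carried the caddy level to the middle of the riser and let go. I then pressed the bell's plunger to its stop: the tip reached z = 60.2 mm with 12 N on the wrist. I handed the job in at about 31 s of the 72 s allowed; handing in reports no verdict.

**Last checks:**
- **Caddy:** about 1 mm from the riser's centre and within 0.5° of square, measured from the top picture before I rang the bell.
- **Final pictures:** the shaker and jar are upright in their compartments and the plunger is back up. The crocks and everything else look unmoved, judged by eye rather than measured, and the arm is clear of everything.

**Disagreements:** my first rough position readings from the two cameras differed by 8 to 14 mm in x. Careful fits brought the caddy and riser to within about 4 mm. The shaker sat a few millimetres off the fingers' centre in the grip, but this did no harm. No check failed.

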